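# Dispense three bobbins with the lever and stack the filled kit tray

### The job

Fill the kit tray standing at the dispenser with exactly three bobbins by pressing the sprung lever fully down to its stop three times, letting it come fully up after each press and not leaning on it hard at the stop, which you must feel for because the pad's height is set differently each time. Then draw the filled tray out from under the dispenser's nose and stack it on the tray that is already packed with bobbins, not on the empty one, so that it sits down fully between the four corner lugs with its bobbins lying flat; leave the empty tray, the spool and the tin where they are, and do not shove the packed tray about.

Things in the scene. Friction and masses are not known exactly. Their poses are not given: they have to be found in the camera images.
- dispenser: Magazine dispenser fixed to the table: green base, upright clear square tube (52 mm outside, top 122 mm up) with five bobbins. Origin on the table under the tube's centre. Its +x points to the lever; bobbins leave at the tube's foot toward -x into the kit tray docked there. 13 mm high guide horns flank the mouth (x -24 to -43, y +-38 mm). Parts behind the tube, lever apart, are under 125 mm high.
- mouth (a point): Tip of the dispenser's thin steel nose (10 mm above the table, 1.5 mm thick, 41 mm wide) that covers the docked tray's lip. Axes as the dispenser. A bobbin must be pushed right over it to drop 7 mm flat into the tray; about 3 mm short of the lever's stop it stays lying on the nose.
- lever_root (a point): Centre of the sprung lever's hinge, 108 mm up (hinge axis along the dispenser's y). The arm is 100 mm long and points 23 degrees up at rest, 23 down on its stop. The pad takes 5 N at first, 10 N near the bottom, then a firm stop (9 N per mm): over 40 N is too much, so come to the stop slowly. A full stroke sends out one bobbin; let fully up, the next one drops.
- lever_stop (a point): Where the arm's end comes to lie on its stop: dispenser x +160 mm, 69 mm up (at rest it is 78 mm straight above). The black pad to press (50 mm along the lever, 42 wide) sits over the arm's end on a threaded stem, its top 14 to 34 mm off, square to the arm: set differently each time and not reported, so feel for pad and stop. Pressing straight down over this point stays on the pad.
- kit_tray: Dark blue tray, empty, docked at the dispenser. Body 136 (x) x 51 (y) x 28 mm high, walls 3; origin centre of underside. +x end (to the dispenser) is a 7 mm lip under the nose: draw the tray 10 mm or more to its -x before lifting. L-shaped lugs outside the corners (60 mm over them in y, 145 in x, 16 long) rise to 36 mm; the sides between are 51 mm apart. 160 g, each bobbin 30 g.
- packed_tray: The same kind of tray holding three bobbins, loose on the table (350 g empty); frame and sizes as the kit tray. Its lugs take the foot of a tray above with 1.5 mm play all round, either way round; seated, that tray's underside is 28 mm above this one's. Riding on a lug it stands up to 8 mm too high.
- empty_tray: A spare tray of the same kind, empty, loose on the table. Leave it where it is.
- bobbin_1: Wooden bobbin of waxed thread, 40 mm across, 18 tall, number 1 from the bottom of the pile in the tube at the start; origin centre of its underside.
- bobbin_2: Wooden bobbin of waxed thread, 40 mm across, 18 tall, number 2 from the bottom of the pile in the tube at the start; origin centre of its underside.
- bobbin_3: Wooden bobbin of waxed thread, 40 mm across, 18 tall, number 3 from the bottom of the pile in the tube at the start; origin centre of its underside.
- bobbin_4: Wooden bobbin of waxed thread, 40 mm across, 18 tall, number 4 from the bottom of the pile in the tube at the start; origin centre of its underside.
- bobbin_5: Wooden bobbin of waxed thread, 40 mm across, 18 tall, number 5 from the bottom of the pile in the tube at the start; origin centre of its underside.
- thread_tan: Bystander: upright spool of tan thread, 41 x 48 x 67 mm, origin under its centre.
- balm_tin: Bystander: round flat tin, 67 mm across, 20 tall, origin under its centre.

How it is judged (in metres and radians):
On the way, in this order (a step that is already met when the one before it is completed fails the run):
1. the first bobbin lies flat in the kit tray and, the lever let fully up, the next has dropped to the foot of the tube (x of bobbin_1 in the frame of kit_tray between -0.066 and 0.066 m and y of bobbin_1 in the frame of kit_tray between -0.023 and 0.023 m and z of bobbin_1 in the frame of kit_tray between -0.001 and 0.0065 m and x of bobbin_2 in the frame of dispenser between -0.012 and 0.012 m and y of bobbin_2 in the frame of dispenser between -0.012 and 0.012 m and z of bobbin_2 in the frame of dispenser below 0.015 m), for 0.1 s.
2. the second bobbin lies flat in the kit tray and, the lever let fully up, the next has dropped to the foot of the tube (x of bobbin_1 in the frame of kit_tray between -0.066 and 0.066 m and y of bobbin_1 in the frame of kit_tray between -0.023 and 0.023 m and z of bobbin_1 in the frame of kit_tray between -0.001 and 0.0065 m and x of bobbin_2 in the frame of kit_tray between -0.066 and 0.066 m and y of bobbin_2 in the frame of kit_tray between -0.023 and 0.023 m and z of bobbin_2 in the frame of kit_tray between -0.001 and 0.0065 m and x of bobbin_3 in the frame of dispenser between -0.012 and 0.012 m and y of bobbin_3 in the frame of dispenser between -0.012 and 0.012 m and z of bobbin_3 in the frame of dispenser below 0.015 m), for 0.1 s.
3. the third bobbin lies flat in the kit tray and, the lever let fully up, the next has dropped to the foot of the tube (x of bobbin_1 in the frame of kit_tray between -0.066 and 0.066 m and y of bobbin_1 in the frame of kit_tray between -0.023 and 0.023 m and z of bobbin_1 in the frame of kit_tray between -0.001 and 0.0065 m and x of bobbin_2 in the frame of kit_tray between -0.066 and 0.066 m and y of bobbin_2 in the frame of kit_tray between -0.023 and 0.023 m and z of bobbin_2 in the frame of kit_tray between -0.001 and 0.0065 m and x of bobbin_3 in the frame of kit_tray between -0.066 and 0.066 m and y of bobbin_3 in the frame of kit_tray between -0.023 and 0.023 m and z of bobbin_3 in the frame of kit_tray between -0.001 and 0.0065 m and x of bobbin_4 in the frame of dispenser between -0.012 and 0.012 m and y of bobbin_4 in the frame of dispenser between -0.012 and 0.012 m and z of bobbin_4 in the frame of dispenser below 0.015 m), for 0.1 s.
At the end, for the whole second after the job is handed in: Kit tray seated on the packed tray (4 mm sideways, underside 25.5-30 mm above the other's, 0.06 rad turn, 0.05 rad level), packed tray flat on the table, bobbins 1-3 flat in the kit tray, 4 and 5 in the tube with 4 at its foot, trays at rest (all of step 3 and x of kit_tray in the frame of packed_tray between -0.004 and 0.004 m and y of kit_tray in the frame of packed_tray between -0.004 and 0.004 m and z of kit_tray in the frame of packed_tray between 0.0255 and 0.03 m and angle between the x axis of kit_tray and the x axis of packed_tray, either way round below 0.06 rad and angle between kit_tray's own z axis and vertical below 0.05 rad and height (world z) of packed_tray below 0.004 m and angle between packed_tray's own z axis and vertical below 0.04 rad and x of bobbin_5 in the frame of dispenser between -0.012 and 0.012 m and y of bobbin_5 in the frame of dispenser between -0.012 and 0.012 m and linear speed of each of kit_tray, packed_tray below 0.02 m/s); the robot touches nothing.
It fails at once if the lever is leaned on with more than 40 N (contact force between the fingers and dispenser above 40 N).
It fails at once if the packed tray is shoved more than 30 mm (distance of packed_tray from where it was at the start of the episode above 0.03 m).
It fails at once if the empty tray is moved more than 20 mm (distance of empty_tray from where it was at the start of the episode above 0.02 m).
It fails at once if the spool is moved or knocked over (distance of thread_tan from where it was at the start of the episode above 0.02 m or angle between thread_tan's own z axis and vertical above 0.5 rad).
It fails at once if the tin is moved more than 20 mm (distance of balm_tin from where it was at the start of the episode above 0.02 m).
It also fails if it takes over 72 s, if anything falls off the work surface, if the arm or the gripper's body presses on something with over 40 N, if the wrist force passes 120 N, or if a joint passes its speed limit or range.

### The arm

A 6-joint arm with a two-finger parallel gripper is mounted at the origin on a cart in front of the work surface, level with it; the furniture and walls round the work are solid. World frame = base frame: x ahead of the robot, y to its left, z up, the work surface at z = 0. Lengths are in mm, angles in rad, forces in N, time in s.
With the tool pointing down it reaches from about 350 to 850 mm from the base axis. Payload 8.1 kg.
Tool frame: the origin (TCP) lies on the mounting face of the last link; the fingertips stand 186 mm ahead of it and the grasp point (between the pads) lies 167 mm ahead of it; z points along the fingers, y is the line along which they close (so a half turn about z gives the same grasp; the last joint's range is limited). The gripper opens to 93 mm and grips with 3 to 60 N. Pads are 15 mm wide; open, the fingers measure 128 mm over their backs; the gripper's body (75 mm by 188 mm) begins 65 mm behind the grasp point.
Start: joints at [-1.342, 0.13, 1.488, -0, 1.523, -0.085], TCP at [185.226, -570.7, 404.735] pointing down, gripper open.
Joint ranges: [-2.96, 2.96], [-0.89, 2.26], [0.02, 2.5], [-1.34, 4.48], [0, 2.73], [-2.66, 2.66]. Speed limits (rad/s): [2.39, 2.39, 2.79, 3.14, 3.14, 3.14].

### API

Orientations are given as a 3x3 rotation matrix whose columns are the frame's x, y, z axes.
In Python, from rig import env gives the robot as it stands. The module is installed in compiled form; this text tells all that it offers.
- The arm moves only by the tool apply_moves, never from a script. Its argument "series" is a list of rows, each a list of 7 numbers: the shift along the tool's x, y, z each as a share of 0.5 m, from -1 to 1, then the turn, a rotation vector about the tool's x, y, z each as a share of 90 degrees, from -1 to 1, then the opening, from -1 (shut) to 1 (fully open). In form: [[x, y, z, wx, wy, wz, claw], ...]. A call has exactly 5 rows; each row is the pose to reach, as a shift and turn from the pose commanded when the call began, along the tool's axes at that moment; what a row does not reach only later rows make up. A row lasts 1/10 s, in which the tool goes at most 50 mm and 8.59 degrees, less where a joint would pass 70% of its speed; a pose out of reach is approached as far as the arm can. A call with a number of a shift or a turn outside -1 to 1 is refused whole. A call with a gripper value outside its range is refused whole. The fingers move at their own pace and stop on an object; the grip force is fixed at half the most. Time passes only in rows, so rows that repeat a pose let the fingers close, or fill a call up. It gives the time, the measured TCP pose, the force, the opening and the grip force at its end, in the units of the state.
- env.observe(): the state, without advancing time (a new reading comes with each control period).
- env.camera(name): name is "scene" or "side" or "wrist"; returns (picture, depth): 384x512x3 uint8, blue, green, red; 384x512 float32, mm along the optical axis (not along the pixel's ray), 0 where there is no reading.
- env.get_calibration(name): a dict with "intrinsics" (3x3 intrinsics, pixels), "R" (3x3) and "t" (3): a world point X has camera coordinates R X + t; the wrist camera has in their place "hand_eye" (4x4, takes a point from camera to tool coordinates, whose origin is the TCP and whose axes are the flange's). Camera axes: x right, y down, z forward; pixel columns grow to the right and rows downward; lengths in mm; the calibration is good to about 2 mm. A picture is of the moment at which its call begins: read the wrist's pose just before it. get_calibration takes no time and is no camera call.
- env.hand_in(): hands the job in; it is judged then, once.
Trained networks look in the newest picture that a camera, given by its name, has taken for a name from the list of things; names that differ only in an ending like _2 or _b are one class to them, and where a whole thing is asked for, a point or a joint stands for the part that bears it (a point fixed in the world has none). Each returns a list of dicts, best first, with "score" (0 to 1); they miss things now and then, are a little off and sometimes report something else, mostly with a low value. They report only what shows in the picture. A call takes as long as a camera call.
- env.spot_in(camera, label): "position" ([x, y, z] in mm, in world coordinates, good to about 4 mm: the middle of the surface that is visible of it).
- env.regions_of(camera, label): "region" (384x512 bool, what is visible of it).
- env.place_of(camera, label): "position" ([x, y, z] in mm, in world coordinates, good to about 4 mm: a listed point, or the origin of a listed thing).
The state is a dict: "clock": time; "joint_pos": joint angles; "dq": joint speeds; "effort": joint torques, N m; "ee_pos": TCP position; "eef_rot": TCP orientation; "contact_force": force on the tool from outside, world axes, zero at the start; "torque": the same for the moment, N m; "finger_gap": opening from 0.0 (shut) to 1.0 (fully open); "grasp_force": force on a finger pad.
Only numpy, scipy, OpenCV 4.12 (cv2) and the standard library are available. Lean on these libraries where they do the work, as an engineer would, in place of code of your own. Each camera call takes 0.05 s, during which the arm holds its last target. There are 200 camera calls.

## Working session

There is one attempt and no reset: what is moved stays moved. The work goes in short steps, Python scripts to look and compute and a tool call to move; the robot and the scene stay as the last step left them, time stands still between calls to the robot, and variables do not carry over. Pictures are saved under pics/ and viewed, at most 10 in all, crops included, and the job is handed in when it is done.

Besides the shell and the picture viewer there is one more tool, called after "Request:" in YAML: its name, and indented under it one key for each argument. apply_moves: Moves the arm, as the interface text tells. Its arguments: {"type":"object","properties":{"series":{"type":"array"}},"required":["series"]}

```bash
mkdir -p pics
python3 - <<'E'
from rig import env
import cv2,numpy as np
s=env.observe();print(s['clock'],s['ee_pos'],np.round(s['eef_rot'],3).tolist(),s['finger_gap'],s['contact_force'])
ims=[]
for c in ("scene","side"):
    im,d=env.camera(c);ims.append(im)
    for l in ("dispenser","mouth","lever_root","lever_stop","kit_tray","packed_tray","empty_tray","thread_tan","balm_tin"):
        r=env.place_of(c,l);print(c,l,[(np.round(x['position']).tolist(),round(x['score'],2)) for x in r[:3]])
for c,i in zip(("scene","side"),ims): cv2.imwrite(f"pics/{c}0.png",i)
E
```

```text
0.0 [ 185.19014426 -570.4691182   403.69526829] [[0.951, 0.309, -0.0], [0.309, -0.951, 0.002], [0.0, -0.002, -1.0]] 0.999505203345364 [ 0.71451892 -0.70436956 -0.6956558 ]
scene dispenser [([497.0, 128.0, 0.0], 0.89)]
scene mouth []
scene lever_root [([511.0, 194.0, 104.0], 0.86)]
scene lever_stop [([523.0, 288.0, 68.0], 0.72)]
scene kit_tray [([489.0, 28.0, 1.0], 0.81)]
scene packed_tray [([636.0, -197.0, -2.0], 0.65)]
scene empty_tray []
scene thread_tan [([716.0, 42.0, -0.0], 0.45)]
scene balm_tin [([390.0, 356.0, 2.0], 0.6)]
side dispenser [([504.0, 128.0, -4.0], 0.84), ([635.0, -192.0, -2.0], 0.2)]
side mouth [([498.0, 96.0, 8.0], 0.87)]
side lever_root [([507.0, 190.0, 110.0], 0.63)]
side lever_stop [([520.0, 287.0, 71.0], 0.92)]
side kit_tray [([490.0, 29.0, -3.0], 0.9), ([711.0, 37.0, 4.0], 0.6)]
side packed_tray [([632.0, -194.0, 1.0], 0.51)]
side empty_tray [([440.0, -208.0, 3.0], 0.79), ([388.0, 360.0, 2.0], 0.37)]
side thread_tan [([713.0, 37.0, 3.0], 0.51)]
side balm_tin [([388.0, 360.0, 1.0], 0.67)]
```

View pics/scene0.png

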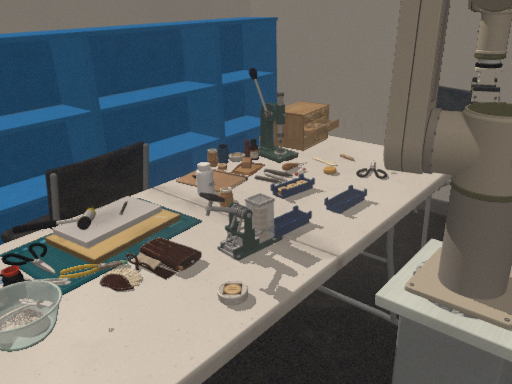

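View pics/side0.png

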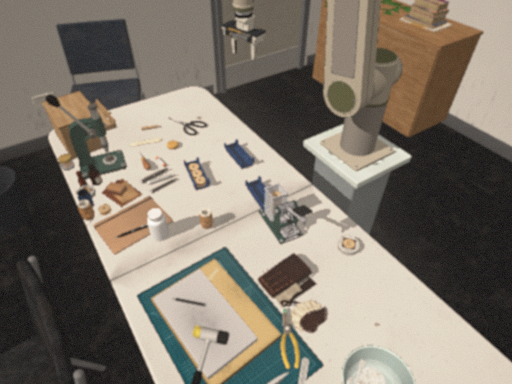

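```bash
cat > h.py <<'E'
from rig import env
import numpy as np,cv2
def cloud(c,d,mask):
    k=env.get_calibration(c);K=k['intrinsics'];v,u=np.nonzero(mask&(d>0));z=d[v,u]
    P=np.c_[(u-K[0,2])/K[0,0]*z,(v-K[1,2])/K[1,1]*z,z]
    if 'R' in k: return (P-np.ravel(k['t']))@k['R']
    H=k['hand_eye'];return P@H[:3,:3].T+H[:3,3]
def rect(P,zlo,zhi):
    Q=P[(P[:,2]>zlo)&(P[:,2]<zhi)][:,:2].astype(np.float32)
    return len(Q),cv2.minAreaRect(Q) if len(Q)>5 else None
E
python3 - <<'E'
from h import *
for c in ("scene","side"):
    im,d=env.camera(c)
    for l in ("dispenser","kit_tray","packed_tray","empty_tray"):
        for r in env.regions_of(c,l)[:2]:
            P=cloud(c,d,r['region']);print(c,l,round(r['score'],2),len(P),np.round(np.percentile(P,[2,50,98],axis=0)).tolist(),rect(P,15,45))
E
```

```text
scene dispenser 0.74 2903 [[466.0, 103.0, 5.0], [488.0, 195.0, 65.0], [543.0, 293.0, 180.0]] (634, ((598.61279296875, 150.39837646484375), (148.93508911132812, 263.7845458984375), 77.86262512207031))
scene dispenser 0.72 648 [[406.0, -276.0, 1.0], [447.0, -206.0, 15.0], [469.0, -135.0, 35.0]] (333, ((437.2711486816406, -205.85235595703125), (149.4759521484375, 65.4048080444336), 86.63059997558594))
scene kit_tray 0.68 616 [[453.0, -40.0, 2.0], [471.0, 10.0, 17.0], [516.0, 101.0, 33.0]] (347, ((489.4322204589844, 28.058082580566406), (148.74562072753906, 66.0574951171875), 82.34169006347656))
scene packed_tray 0.87 532 [[592.0, -308.0, -1.0], [616.0, -187.0, 20.0], [670.0, -120.0, 33.0]] (341, ((629.9684448242188, -192.1984100341797), (149.39247131347656, 64.68315124511719), 79.520751953125))
scene empty_tray 0.61 635 [[406.0, -278.0, 1.0], [447.0, -207.0, 15.0], [466.0, -135.0, 34.0]] (325, ((436.6763916015625, -207.0185089111328), (151.3726806640625, 63.32328414916992), 86.17242431640625))
side dispenser 0.96 1663 [[477.0, 103.0, 4.0], [524.0, 198.0, 69.0], [548.0, 295.0, 182.0]] (3
[... 201 characters left out ...]
((490.39483642578125, 31.697006225585938), (144.78408813476562, 59.75957489013672), 82.74224853515625))
side packed_tray 0.73 220 [[589.0, -267.0, -1.0], [619.0, -195.0, 20.0], [671.0, -116.0, 36.0]] (143, ((632.650390625, -189.9852294921875), (148.6636505126953, 59.28245544433594), 78.6900863647461))
side empty_tray 0.88 421 [[410.0, -274.0, -2.0], [431.0, -209.0, 6.0], [469.0, -136.0, 31.0]] (145, ((438.34130859375, -204.35574340820312), (144.337646484375, 59.380435943603516), 85.88661193847656))
side empty_tray 0.54 1766 [[475.0, 100.0, 1.0], [524.0, 197.0, 66.0], [550.0, 296.0, 182.0]] (372, ((510.0498046875, 172.01138305664062), (146.91270446777344, 64.7982406616211), 85.9744644165039))
```

The scene view shows the dispenser (~250,225) with the docked tray (~292,220). The packed tray, showing its bobbins, is at (~293,187) and the empty tray at (~346,199). The side view agrees: packed at (197,173), empty at (239,152). The networks match on dispenser yaw of about 82.4° and lever stop (521,287).

Request:
apply_moves:
  series:
    - [0.079, -0.058, -0.004, 0, 0, 0, -1]
    - [0.158, -0.117, -0.008, 0, 0, 0, -1]
    - [0.237, -0.175, -0.012, 0, 0, 0, -1]
    - [0.316, -0.234, -0.016, 0, 0, 0, -1]
    - [0.394, -0.292, -0.02, 0, 0, 0, -1]

```text
clock: 2.0
ee_pos: [328.2, -369.3, 415.0]
eef_rot: [[0.951, 0.308, 0.0], [0.308, -0.951, -0.0], [0.0, 0.001, -1.0]]
contact_force: [1.2, -0.3, -0.6]
finger_gap: 0.619
grasp_force: 0.0
```

Request:
apply_moves:
  series:
    - [0.079, -0.058, -0.002, 0, 0, 0, -1]
    - [0.158, -0.117, -0.004, 0, 0, 0, -1]
    - [0.237, -0.175, -0.006, 0, 0, 0, -1]
    - [0.316, -0.234, -0.008, 0, 0, 0, -1]
    - [0.394, -0.292, -0.01, 0, 0, 0, -1]

```text
clock: 2.5
ee_pos: [470.6, -169.4, 420.2]
eef_rot: [[0.951, 0.309, 0.001], [0.309, -0.951, -0.0], [0.001, 0.001, -1.0]]
contact_force: [1.0, -0.6, 0.8]
finger_gap: 0.187
grasp_force: 0.0
```

```bash
cat >> h.py <<'E'
def go(x,y,z,yaw):
    "shares to reach TCP x,y,z with tool x axis at yaw deg, tool down"
    from scipy.spatial.transform import Rotation as Ro
    s=env.observe();R=s['eef_rot'];t=np.radians(yaw)
    T=np.array([[np.cos(t),np.sin(t),0],[np.sin(t),-np.cos(t),0],[0,0,-1.]])
    d=R.T@(np.array([x,y,z])-s['ee_pos']);w=Ro.from_matrix(R.T@T).as_rotvec()
    print('t',round(s['clock'],2),'p',np.round(s['ee_pos'],1),'F',np.round(s['contact_force'],1),'dist',round(np.linalg.norm(d)),'SH',np.round(d/500,4),'W',np.round(w/(np.pi/2),4))
E
python3 -c "
from h import *
go(521,287,420,82.4)"
```

```text
t 2.5 p [ 470.6 -169.4  420.2] F [ 1.  -0.6  0.8] dist 459 SH [ 0.3775 -0.8372 -0.    ] W [ 7.000e-04 -1.000e-04 -7.158e-01]
```

Request:
apply_moves:
  series:
    - [0.038, -0.084, 0, 0, 0, -0.09, -1]
    - [0.076, -0.168, 0, 0, 0, -0.18, -1]
    - [0.114, -0.252, 0, 0, 0, -0.27, -1]
    - [0.152, -0.336, 0, 0, 0, -0.36, -1]
    - [0.19, -0.418, 0, 0, 0, -0.45, -1]

```text
clock: 3.0
ee_pos: [495.5, 58.8, 420.0]
eef_rot: [[0.518, 0.856, 0.001], [0.856, -0.518, 0.0], [0.0, 0.001, -1.0]]
contact_force: [1.6, -0.7, 0.6]
finger_gap: 0.002
grasp_force: 0.0
```

```bash
python3 -c "
from h import *
go(521,287,420,82.4)"
```

```text
t 3.0 p [495.5  58.8 420. ] F [ 1.6 -0.7  0.6] dist 230 SH [ 4.169e-01 -1.927e-01  1.000e-04] W [ 5.00e-04 -2.00e-04 -2.62e-01]
```

Request:
apply_moves:
  series:
    - [0.084, -0.039, 0, 0, 0, -0.06, -1]
    - [0.168, -0.078, 0, 0, 0, -0.12, -1]
    - [0.252, -0.117, 0, 0, 0, -0.18, -1]
    - [0.336, -0.155, 0, 0, 0, -0.23, -1]
    - [0.417, -0.193, 0, 0, 0, -0.262, -1]

```text
clock: 3.5
ee_pos: [522.3, 287.1, 419.9]
eef_rot: [[0.135, 0.991, 0.0], [0.991, -0.135, 0.0], [0.0, 0.0, -1.0]]
contact_force: [0.8, -0.4, 0.3]
finger_gap: 0.007
grasp_force: 0.0
```

Run:
```python
from h import *
go(521,287,370,82.4)
ims=[]
for c in ("side","scene"):
    im,d=env.camera(c)
    for l in ("lever_stop","lever_root","dispenser"):
        print(c,l,[np.round(x['position']).tolist() for x in env.place_of(c,l)[:1]])
    k=env.get_calibration(c);p=k['R']@np.array([521,287,150.])+np.ravel(k['t']);q=k['intrinsics']@p/p[2];u,v=map(int,q[:2]);print(u,v)
    ims.append(cv2.resize(im[max(0,v-65):v+65,max(0,u-65):u+65],(400,400)))
cv2.imwrite('pics/pad.png',np.hstack(ims))
```

```text
t 3.5 p [522.3 287.1 419.9] F [ 0.8 -0.4  0.3] dist 50 SH [-0.0005 -0.0026  0.0997] W [ 0.0003 -0.0002 -0.0016]
side lever_stop [[520.0, 284.0, 70.0]]
side lever_root [[508.0, 190.0, 109.0]]
side dispenser [[503.0, 130.0, -0.0]]
303 218
scene lever_stop [[524.0, 287.0, 67.0]]
scene lever_root [[512.0, 196.0, 106.0]]
scene dispenser [[498.0, 126.0, 2.0]]
208 207
```

View pics/pad.png

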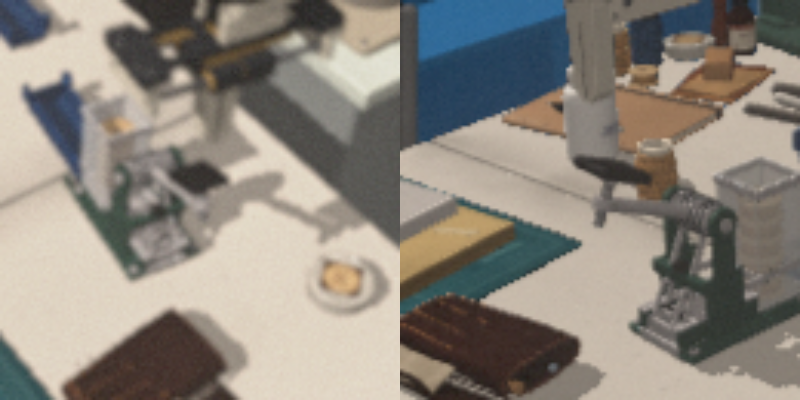

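The pad (black) sits directly below the closed fingers: left crop (200,180), right crop (615,168). I'll descend now and feel for it.

Request:
apply_moves:
  series:
    - [0, 0, 0.08, 0, 0, 0, -1]
    - [0, 0, 0.1, 0, 0, 0, -1]
    - [0, 0, 0.12, 0, 0, 0, -1]
    - [0, 0, 0.14, 0, 0, 0, -1]
    - [0, 0, 0.16, 0, 0, 0, -1]

```text
clock: 4.4
ee_pos: [523.2, 285.4, 342.6]
eef_rot: [[0.139, 0.99, 0.004], [0.99, -0.139, 0.004], [0.004, 0.004, -1.0]]
contact_force: [-0.6, 5.2, 11.6]
finger_gap: 0.004
grasp_force: 4.6
```

Request:
apply_moves:
  series:
    - [0, 0, 0.016, 0, 0, 0, -1]
    - [0, 0, 0.032, 0, 0, 0, -1]
    - [0, 0, 0.048, 0, 0, 0, -1]
    - [0, 0, 0.062, 0, 0, 0, -1]
    - [0, 0, 0.07, 0, 0, 0, -1]

```text
clock: 4.9
ee_pos: [523.7, 286.9, 308.9]
eef_rot: [[0.138, 0.99, 0.007], [0.99, -0.138, 0.007], [0.008, 0.006, -1.0]]
contact_force: [0.4, 12.7, 11.5]
finger_gap: 0.004
grasp_force: 7.0
```

Request:
apply_moves:
  series:
    - [0.003, 0, 0.003, 0, 0, 0, -1]
    - [0.006, 0, 0.006, 0, 0, 0, -1]
    - [0.009, 0, 0.009, 0, 0, 0, -1]
    - [0.011, 0, 0.012, 0, 0, 0, -1]
    - [0.012, 0, 0.014, 0, 0, 0, -1]

```text
clock: 5.4
ee_pos: [524.4, 290.3, 300.5]
eef_rot: [[0.139, 0.99, 0.004], [0.99, -0.139, 0.0], [0.001, 0.004, -1.0]]
contact_force: [-0.2, -3.1, 8.7]
finger_gap: 0.009
grasp_force: 3.9
```

Request:
apply_moves:
  series:
    - [0, 0, 0.002, 0, 0, 0, -1]
    - [0.001, 0, 0.004, 0, 0, 0, -1]
    - [0.002, 0, 0.006, 0, 0, 0, -1]
    - [0.003, 0, 0.008, 0, 0, 0, -1]
    - [0.004, 0, 0.01, 0, 0, 0, -1]

```text
clock: 5.9
ee_pos: [524.7, 292.2, 295.6]
eef_rot: [[0.139, 0.99, 0.004], [0.99, -0.139, 0.0], [0.001, 0.003, -1.0]]
contact_force: [-0.5, -3.4, 9.2]
finger_gap: 0.008
grasp_force: 3.8
```

Request:
apply_moves:
  series:
    - [0.001, 0, 0.002, 0, 0, 0, -1]
    - [0.002, 0, 0.004, 0, 0, 0, -1]
    - [0.003, 0, 0.006, 0, 0, 0, -1]
    - [0.004, 0, 0.008, 0, 0, 0, -1]
    - [0.004, 0, 0.008, 0, 0, 0, -1]

```text
clock: 6.4
ee_pos: [525.0, 294.3, 291.5]
eef_rot: [[0.139, 0.99, 0.004], [0.99, -0.139, 0.001], [0.001, 0.004, -1.0]]
contact_force: [-0.3, -1.6, 8.6]
finger_gap: 0.008
grasp_force: 3.5
```

Request:
apply_moves:
  series:
    - [0, 0, 0.002, 0, 0, 0, -1]
    - [0, 0, 0.004, 0, 0, 0, -1]
    - [0, 0, 0.006, 0, 0, 0, -1]
    - [0, 0, 0.008, 0, 0, 0, -1]
    - [0, 0, 0.008, 0, 0, 0, -1]

```text
clock: 6.9
ee_pos: [525.2, 294.3, 288.7]
eef_rot: [[0.139, 0.99, 0.004], [0.99, -0.139, 0.001], [0.001, 0.004, -1.0]]
contact_force: [-2.8, -3.7, 15.8]
finger_gap: 0.006
grasp_force: 6.3
```

Request:
apply_moves:
  series:
    - [0, 0, 0.002, 0, 0, 0, -1]
    - [0, 0, 0.003, 0, 0, 0, -1]
    - [0, 0, 0.004, 0, 0, 0, -1]
    - [0, 0, 0.005, 0, 0, 0, -1]
    - [0, 0, 0.005, 0, 0, 0, -1]

```text
clock: 7.4
ee_pos: [525.5, 294.6, 288.0]
eef_rot: [[0.139, 0.99, 0.006], [0.99, -0.139, 0.002], [0.003, 0.005, -1.0]]
contact_force: [-5.8, -4.6, 25.8]
finger_gap: 0.005
grasp_force: 10.5
```

Request:
apply_moves:
  series:
    - [0, 0, -0.03, 0, 0, 0, -1]
    - [-0.006, 0, -0.08, 0, 0, 0, -1]
    - [-0.012, 0, -0.14, 0, 0, 0, -1]
    - [-0.016, 0, -0.2, 0, 0, 0, -1]
    - [-0.016, 0, -0.21, 0, 0, 0, -1]

```text
clock: 7.9
ee_pos: [523.8, 286.5, 393.0]
eef_rot: [[0.139, 0.99, 0.007], [0.99, -0.139, 0.003], [0.004, 0.006, -1.0]]
contact_force: [0.5, 0.0, 0.1]
finger_gap: 0.01
grasp_force: 0.0
```

```bash
cat > chk.py <<'E'
from h import *
import sys
go(521,287,380,82.4)
ims=[]
for c in ("side","scene"):
    im,d=env.camera(c)
    print(c,[(np.round(x['position']).tolist(),round(x['score'],2)) for x in env.place_of(c,"bobbin_1")])
    k=env.get_calibration(c);p=k['R']@np.array([493,50,30.])+np.ravel(k['t']);q=k['intrinsics']@p/p[2];u,v=map(int,q[:2])
    ims.append(cv2.resize(im[v-45:v+45,u-45:u+45],(400,400),interpolation=cv2.INTER_CUBIC))
cv2.imwrite(sys.argv[1],np.hstack(ims))
E
python3 chk.py pics/b1.png
```

```text
t 7.9 p [523.8 286.5 393. ] F [0.5 0.  0.1] dist 13 SH [ 0.0001 -0.0059  0.026 ] W [ 0.0041 -0.0024 -0.0046]
side [([499.0, 97.0, 8.0], 0.33)]
scene [([496.0, 71.0, 2.0], 0.38)]
```

View pics/b1.png

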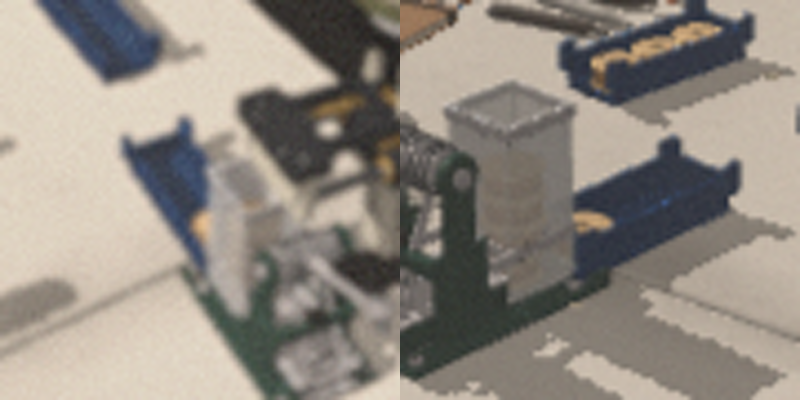

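A bobbin is visible at the tray's dispenser end (right crop ~(596,222)). I'll check its height to tell tray floor (top about 21 mm) from nose (about 29 mm).

```bash
cat > bob.py <<'E'
from h import *
for c in ("scene","side"):
    im,d=env.camera(c);hsv=cv2.cvtColor(im,cv2.COLOR_BGR2HSV)
    m=(hsv[...,1]>60)&(hsv[...,0]>8)&(hsv[...,0]<28)
    P=cloud(c,d,m);a=np.radians(82.4);r=P-np.array([500,128,0]);X=r[:,0]*np.cos(a)+r[:,1]*np.sin(a);Y=-r[:,0]*np.sin(a)+r[:,1]*np.cos(a)
    k=(X<-33)&(X>-160)&(abs(Y)<24)&(P[:,2]<60)
    print(c,k.sum(),np.round(np.c_[X,Y,P[:,2]][k][:40]).astype(int).tolist(), 'medz',np.median(P[k][:,2]),'tops',np.percentile(P[k][:,2],[60,80,95]))
E
python3 bob.py
```

```text
scene 25 [[-63, -14, 23], [-66, -12, 22], [-68, -10, 22], [-69, -8, 23], [-74, -8, 21], [-72, -3, 23], [-75, -1, 23], [-59, -9, 23], [-62, -8, 22], [-69, -11, 18], [-65, -4, 22], [-66, -1, 23], [-68, 1, 23], [-69, 5, 24], [-73, 5, 23], [-59, -5, 21], [-61, -4, 21], [-62, 0, 22], [-62, 3, 23], [-63, 7, 24], [-68, 5, 21], [-68, 10, 23], [-53, 1, 22], [-55, 4, 23], [-62, 7, 21]] medz 22.53631783876513 tops [22.68393226 23.04054931 23.96949167]
side 20 [[-97, 0, -2], [-94, 3, -1], [-75, -3, 20], [-89, -7, 3], [-74, -11, 19], [-70, -9, 21], [-73, -4, 17], [-85, -9, 3], [-69, -14, 19], [-67, -11, 21], [-63, -9, 23], [-79, -13, 5], [-63, -17, 22], [-61, -14, 22], [-63, -9, 18], [-61, -18, 19], [-58, -15, 20], [-56, -13, 21], [-52, -19, 22], [-55, -13, 18]] medz 19.263845635749014 tops [20.00523673 21.31030276 22.32560462]
```

Its top is at about 22 mm, so it lies flat in the tray. Now the second press; the stop is known at TCP z ≈ 289.

Request:
apply_moves:
  series:
    - [0, 0, 0.03, 0, 0, 0, -1]
    - [0, 0, 0.054, 0, 0, 0, -1]
    - [0.001, 0, 0.078, 0, 0, 0, -1]
    - [0.003, 0, 0.1, 0, 0, 0, -1]
    - [0.005, 0, 0.12, 0, 0, 0, -1]

```text
clock: 8.7
ee_pos: [523.2, 290.7, 327.2]
eef_rot: [[0.138, 0.99, 0.002], [0.99, -0.138, 0.004], [0.004, 0.002, -1.0]]
contact_force: [-0.9, 7.6, 10.9]
finger_gap: 0.004
grasp_force: 5.3
```

Request:
apply_moves:
  series:
    - [0.003, 0, 0.018, 0, 0, 0, -1]
    - [0.006, 0, 0.034, 0, 0, 0, -1]
    - [0.009, 0, 0.048, 0, 0, 0, -1]
    - [0.01, 0, 0.06, 0, 0, 0, -1]
    - [0.011, 0, 0.068, 0, 0, 0, -1]

```text
clock: 9.2
ee_pos: [524.0, 296.1, 293.1]
eef_rot: [[0.137, 0.991, 0.002], [0.991, -0.137, 0.003], [0.003, 0.001, -1.0]]
contact_force: [0.1, 4.2, 9.4]
finger_gap: 0.005
grasp_force: 5.1
```

Request:
apply_moves:
  series:
    - [0, 0, 0.003, 0, 0, 0, -1]
    - [0, 0, 0.006, 0, 0, 0, -1]
    - [0, 0, 0.008, 0, 0, 0, -1]
    - [0, 0, 0.01, 0, 0, 0, -1]
    - [0, 0, 0.012, 0, 0, 0, -1]

```text
clock: 9.7
ee_pos: [524.0, 295.9, 287.7]
eef_rot: [[0.138, 0.99, 0.002], [0.99, -0.138, 0.003], [0.003, 0.002, -1.0]]
contact_force: [-2.9, 3.6, 16.3]
finger_gap: 0.006
grasp_force: 7.9
```

Request:
apply_moves:
  series:
    - [0, 0, 0.002, 0, 0, 0, -1]
    - [0, 0, 0.003, 0, 0, 0, -1]
    - [0, 0, 0.004, 0, 0, 0, -1]
    - [0, 0, 0.005, 0, 0, 0, -1]
    - [0, 0, 0.005, 0, 0, 0, -1]

```text
clock: 10.2
ee_pos: [524.2, 296.0, 287.3]
eef_rot: [[0.138, 0.99, 0.003], [0.99, -0.138, 0.003], [0.003, 0.002, -1.0]]
contact_force: [-6.9, 1.6, 23.2]
finger_gap: 0.009
grasp_force: 11.2
```

Request:
apply_moves:
  series:
    - [0, 0, 0.001, 0, 0, 0, -1]
    - [0, 0, 0.002, 0, 0, 0, -1]
    - [0, 0, 0.003, 0, 0, 0, -1]
    - [0, 0, 0.003, 0, 0, 0, -1]
    - [0, 0, 0.003, 0, 0, 0, -1]

```text
clock: 10.7
ee_pos: [524.3, 296.0, 286.9]
eef_rot: [[0.138, 0.99, 0.003], [0.99, -0.138, 0.003], [0.004, 0.003, -1.0]]
contact_force: [-9.5, 0.0, 30.9]
finger_gap: 0.004
grasp_force: 14.2
```

Request:
apply_moves:
  series:
    - [0, 0, -0.03, 0, 0, 0, -1]
    - [-0.006, 0, -0.08, 0, 0, 0, -1]
    - [-0.012, 0, -0.14, 0, 0, 0, -1]
    - [-0.017, 0, -0.2, 0, 0, 0, -1]
    - [-0.017, 0, -0.212, 0, 0, 0, -1]

```text
clock: 11.2
ee_pos: [523.2, 286.5, 391.7]
eef_rot: [[0.138, 0.99, 0.004], [0.99, -0.138, 0.002], [0.002, 0.003, -1.0]]
contact_force: [0.8, -0.7, 0.3]
finger_gap: 0.004
grasp_force: 0.0
```

```bash
python3 bob.py; python3 -c "
from h import *
go(521,287,380,82.4)"
```

```text
scene 91 [[-101, -16, 24], [-108, -19, 20], [-108, -15, 22], [-110, -13, 22], [-113, -12, 21], [-112, -7, 23], [-116, -7, 22], [-94, -21, 22], [-94, -17, 23], [-98, -17, 21], [-99, -14, 22], [-100, -11, 23], [-104, -11, 21], [-103, -6, 23], [-105, -4, 24], [-110, -5, 21], [-110, -1, 23], [-112, 1, 23], [-116, 1, 22], [-88, -19, 21], [-90, -17, 21], [-92, -15, 21], [-95, -14, 21], [-92, -7, 24], [-93, -4, 25], [-100, -7, 22], [-104, -7, 20], [-101, 0, 23], [-106, -1, 21], [-107, 2, 22], [-110, 3, 21], [-111, 6, 22], [-114, 7, 21], [-82, -12, 23], [-86, -13, 21], [-88, -11, 21], [-89, -8, 22], [-92, -7, 21], [-93, -4, 22], [-98, -5, 19]] medz 21.737652688236764 tops [22.1462099  23.11816829 24.11359982]
side 86 [[-136, 8, 1], [-129, 8, 6], [-113, 4, 22], [-113, 8, 20], [-131, 22, -1], [-134, -1, 1], [-114, -7, 21], [-112, -4, 21], [-113, 0, 19], [-111, 3, 20], [-107, 5, 22], [-104, 8, 23], [-105, 12, 21], [-133, -6, -1], [-113, -12, 19], [-110, -9, 21], [-110, -5, 19], [-108, -3, 20], [-105, 0, 21], [-103, 3, 22], [-100, 5, 23], [-101, 10, 20], [-121, -12, 7], [-110, -13, 17], [-108, -10, 17], [-105, -8, 19], [-105, -4, 18], [-104, 0, 17], [-99, 1, 20], [-99, 5, 19], [-95, 7, 22], [-109, -18, 15], [-104, -16, 19], [-104, -12, 17], [-100, -10, 20], [-96, -9, 23], [-103, -1, 13], [-100, 2, 15], [-93, 2, 20], [-89, 4, 23]] medz 19.815438668438873 tops [20.12558694 21.55081602 23.13151775]
t 11.3 p [522.7 286.6 388.9] F [-1.3 -0.2 -0. ] dist 9 SH [ 0.0004 -0.0036  0.0177] W [ 0.0003 -0.0003 -0.0038]
```

Both bobbins are flat (tops about 22 mm, x −52 to −116). Third press.

Request:
apply_moves:
  series:
    - [0, 0, 0.03, 0, 0, 0, -1]
    - [0, 0, 0.054, 0, 0, 0, -1]
    - [0.001, 0, 0.078, 0, 0, 0, -1]
    - [0.003, 0, 0.1, 0, 0, 0, -1]
    - [0.005, 0, 0.12, 0, 0, 0, -1]

```text
clock: 11.8
ee_pos: [522.7, 290.0, 327.5]
eef_rot: [[0.138, 0.99, -0.0], [0.99, -0.138, 0.003], [0.003, -0.001, -1.0]]
contact_force: [-0.6, 8.6, 11.0]
finger_gap: 0.006
grasp_force: 5.3
```

Request:
apply_moves:
  series:
    - [0.003, 0, 0.018, 0, 0, 0, -1]
    - [0.006, 0, 0.034, 0, 0, 0, -1]
    - [0.009, 0, 0.048, 0, 0, 0, -1]
    - [0.01, 0, 0.06, 0, 0, 0, -1]
    - [0.012, 0, 0.07, 0, 0, 0, -1]

```text
clock: 12.3
ee_pos: [523.4, 295.6, 292.6]
eef_rot: [[0.137, 0.991, -0.0], [0.991, -0.137, 0.001], [0.001, -0.0, -1.0]]
contact_force: [-1.2, 2.3, 9.6]
finger_gap: 0.005
grasp_force: 4.8
```

Request:
apply_moves:
  series:
    - [0, 0, 0.003, 0, 0, 0, -1]
    - [0, 0, 0.006, 0, 0, 0, -1]
    - [0, 0, 0.009, 0, 0, 0, -1]
    - [0, 0, 0.012, 0, 0, 0, -1]
    - [0, 0, 0.014, 0, 0, 0, -1]

```text
clock: 12.8
ee_pos: [523.7, 295.5, 287.7]
eef_rot: [[0.138, 0.99, 0.001], [0.99, -0.138, 0.001], [0.001, 0.0, -1.0]]
contact_force: [-6.3, -0.1, 25.8]
finger_gap: 0.003
grasp_force: 11.7
```

Request:
apply_moves:
  series:
    - [0, 0, 0.001, 0, 0, 0, -1]
    - [0, 0, 0.001, 0, 0, 0, -1]
    - [0, 0, 0.001, 0, 0, 0, -1]
    - [0, 0, 0.001, 0, 0, 0, -1]
    - [0, 0, 0.001, 0, 0, 0, -1]

```text
clock: 13.3
ee_pos: [523.6, 295.5, 287.7]
eef_rot: [[0.138, 0.99, 0.001], [0.99, -0.138, 0.001], [0.001, 0.001, -1.0]]
contact_force: [-5.7, 0.2, 24.0]
finger_gap: 0.004
grasp_force: 11.1
```

Request:
apply_moves:
  series:
    - [0, 0, -0.03, 0, 0, 0, -1]
    - [0, 0, -0.08, 0, 0, 0, -1]
    - [0, 0, -0.16, 0, 0, 0, 1]
    - [0, 0, -0.23, 0, 0, 0, 1]
    - [0, 0, -0.27, 0, 0, 0, 1]

```text
clock: 13.8
ee_pos: [523.8, 294.9, 421.5]
eef_rot: [[0.138, 0.99, -0.001], [0.99, -0.138, -0.0], [-0.0, -0.001, -1.0]]
contact_force: [-0.1, 0.9, 0.1]
finger_gap: 0.215
grasp_force: 0.0
```

```bash
cat >> h.py <<'E'
def feat(camname,box,z=(-20,60)):
    pass
E
python3 bob.py | cut -c1-60; python3 bob.py | grep -o "medz.*"
python3 - <<'E'
from h import *
go(482,-15,420,82.4)
for c in ("side","scene"):
  im,d=env.camera(c)
  for l in ("kit_tray","packed_tray"):
    print(c,l,[np.round(x['position'],1).tolist() for x in env.place_of(c,l)[:2]])
    for r in env.regions_of(c,l)[:1]:print(rect(cloud(c,d,r['region']),8,45))
E
```

```text
scene 148 [[-137, -20, 23], [-140, -18, 23], [-142, -16, 23]
side 155 [[-157, -6, 18], [-153, -4, 21], [-152, -1, 21], [-
medz 21.896314484298685 tops [22.32958154 22.95660986 23.50713587]
medz 19.9734278910542 tops [20.74484137 21.8845142  23.0877449 ]
t 14.0 p [523.5 294.8 418.6] F [ 0.3 -1.  -1. ] dist 313 SH [-0.6251  0.0033 -0.0016] W [-0.0019  0.0012 -0.0038]
side kit_tray [[492.8, 29.5, -2.5]]
(162, ((491.1368103027344, 32.68983459472656), (146.5245819091797, 57.414886474609375), 81.84082794189453))
side packed_tray [[634.0, -191.0, -0.6]]
(168, ((631.7337646484375, -190.11427307128906), (145.66622924804688, 59.81672286987305), 80.0549087524414))
scene kit_tray [[489.1, 27.1, 2.8]]
(366, ((487.70025634765625, 31.403308868408203), (144.24180603027344, 60.09682846069336), 83.6124496459961))
scene packed_tray [[633.7, -196.6, 0.3]]
(380, ((631.0239868164062, -193.09910583496094), (149.680419921875, 64.28792572021484), 79.24662017822266))
```

Request:
apply_moves:
  series:
    - [-0.1, 0.001, 0, 0, 0, 0, 1]
    - [-0.2, 0.002, 0, 0, 0, 0, 1]
    - [-0.3, 0.004, 0, 0, 0, 0, 1]
    - [-0.4, 0.006, 0, 0, 0, 0, 1]
    - [-0.5, 0.007, 0, 0, 0, 0, 1]

```text
clock: 15.0
ee_pos: [492.1, 45.1, 422.0]
eef_rot: [[0.138, 0.99, 0.001], [0.99, -0.138, -0.0], [0.0, 0.001, -1.0]]
contact_force: [1.1, -0.7, -0.1]
finger_gap: 1.002
grasp_force: 0.0
```

```bash
cat > w.py <<'E'
from h import *
import sys
lab,cx,cy,png=sys.argv[1],float(sys.argv[2]),float(sys.argv[3]),sys.argv[4]
zlo,zhi=float(sys.argv[5]),float(sys.argv[6])
s=env.observe();im,d=env.camera("wrist");cv2.imwrite(png,im)
P=cloud("wrist",d,d>0)@s['eef_rot'].T+s['ee_pos']
hsv=cv2.cvtColor(im,cv2.COLOR_BGR2HSV)[d>0]
k=(np.hypot(P[:,0]-cx,P[:,1]-cy)<95)&(hsv[:,0]>100)&(hsv[:,0]<130)&(hsv[:,1]>80)
print(k.sum(),np.percentile(P[k][:,2],[2,50,90,98]) if k.sum() else None)
for a,b in ((zlo,zhi),(zlo+9,zhi)): print(rect(P[k],a,b))
print([(np.round(x['position'],1).tolist(),round(x['score'],2)) for x in env.place_of("wrist",lab)])
E
python3 w.py kit_tray 490 30 pics/w1.png 15 45
```

```text
1338 [  2.77911195  27.42327687  35.53122839 333.29504618]
(792, ((488.85430908203125, 18.844078063964844), (123.71895599365234, 55.379695892333984), 82.19300842285156))
(686, ((488.85430908203125, 18.844078063964844), (123.71895599365234, 55.379695892333984), 82.19300842285156))
[([489.4, 28.9, -0.7], 0.92)]
```

View pics/w1.png

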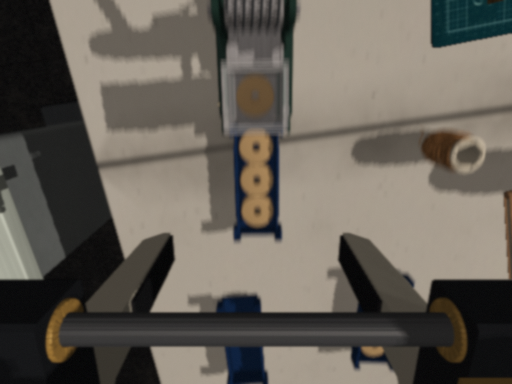

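Three bobbins lie in the tray at (257,147), (257,180) and (257,211). Tray centre is about (489.5,29). Descending to grasp.

Request:
apply_moves:
  series:
    - [-0.016, 0, 0.08, 0, 0, 0, 1]
    - [-0.032, 0, 0.16, 0, 0, 0, 1]
    - [-0.032, 0, 0.24, 0, 0, 0, 1]
    - [-0.032, 0, 0.32, 0, 0, 0, 1]
    - [-0.032, 0, 0.38, 0, 0, 0, 1]

```text
clock: 15.6
ee_pos: [489.8, 31.5, 229.3]
eef_rot: [[0.138, 0.99, -0.002], [0.99, -0.138, 0.0], [0.0, -0.002, -1.0]]
contact_force: [0.6, -0.4, 0.2]
finger_gap: 1.002
grasp_force: 0.0
```

```bash
python3 -c "
from h import *
go(489.5,29,191,82.2)"
```

```text
t 15.6 p [489.8  31.5 229.3] F [ 0.6 -0.4  0.2] dist 38 SH [-0.005   0.0003  0.0766] W [-0.001  -0.0001 -0.0015]
```

Request:
apply_moves:
  series:
    - [-0.004, 0, 0.025, 0, 0, 0, 1]
    - [-0.004, 0, 0.05, 0, 0, 0, 1]
    - [-0.004, 0, 0.07, 0, 0, 0, 1]
    - [-0.004, 0, 0.078, 0, 0, 0, 1]
    - [-0.004, 0, 0.078, 0, 0, 0, -1]

```text
clock: 16.1
ee_pos: [490.6, 29.0, 193.1]
eef_rot: [[0.138, 0.99, 0.0], [0.99, -0.138, -0.0], [0.0, 0.0, -1.0]]
contact_force: [-0.4, 0.9, 0.9]
finger_gap: 0.953
grasp_force: 0.0
```

Request:
apply_moves:
  series:
    - [0, 0, 0, 0, 0, 0, -1]
    - [0, 0, 0, 0, 0, 0, -1]
    - [0, 0, 0, 0, 0, 0, -1]
    - [0, 0, 0, 0, 0, 0, -1]
    - [0, 0, 0, 0, 0, 0, -1]

```text
clock: 16.6
ee_pos: [490.4, 29.0, 193.0]
eef_rot: [[0.138, 0.99, 0.0], [0.99, -0.138, -0.0], [0.0, 0.0, -1.0]]
contact_force: [-1.4, -0.3, 3.0]
finger_gap: 0.548
grasp_force: 29.9
```

Request:
apply_moves:
  series:
    - [0, 0, 0, 0, 0, 0, -1]
    - [0, 0, 0, 0, 0, 0, -1]
    - [0, 0, 0, 0, 0, 0, -1]
    - [0, 0, 0, 0, 0, 0, -1]
    - [0, 0, 0, 0, 0, 0, -1]

```text
clock: 17.1
ee_pos: [490.4, 29.0, 193.0]
eef_rot: [[0.138, 0.99, 0.0], [0.99, -0.138, -0.0], [0.0, 0.0, -1.0]]
contact_force: [-0.6, 0.0, 4.0]
finger_gap: 0.546
grasp_force: 29.9
```

Gripped at 51 mm. Drawing it out flat, then lifting.

Request:
apply_moves:
  series:
    - [-0.01, 0, 0, 0, 0, 0, -1]
    - [-0.025, 0, 0, 0, 0, 0, -1]
    - [-0.042, 0, 0, 0, 0, 0, -1]
    - [-0.06, 0, 0, 0, 0, 0, -1]
    - [-0.07, 0, 0, 0, 0, 0, -1]

```text
clock: 17.6
ee_pos: [485.4, -6.7, 193.0]
eef_rot: [[0.139, 0.99, 0.001], [0.99, -0.139, 0.0], [0.0, 0.0, -1.0]]
contact_force: [0.8, 4.7, 5.0]
finger_gap: 0.547
grasp_force: 29.9
```

Request:
apply_moves:
  series:
    - [0, 0, -0.01, 0, 0, 0, -1]
    - [0, 0, -0.04, 0, 0, 0, -1]
    - [0, 0, -0.09, 0, 0, 0, -1]
    - [0, 0, -0.14, 0, 0, 0, -1]
    - [0, 0, -0.16, 0, 0, 0, -1]

```text
clock: 18.1
ee_pos: [485.7, -6.3, 274.5]
eef_rot: [[0.139, 0.99, 0.002], [0.99, -0.139, -0.001], [-0.001, 0.002, -1.0]]
contact_force: [-0.0, -0.5, -2.6]
finger_gap: 0.546
grasp_force: 29.9
```

```bash
python3 w.py packed_tray 632 -193 pics/w2.png 15 45;python3 -c "
from h import *
go(632.5,-193,273,79.5)"
```

```text
1 [20.15943343 20.15943343 20.15943343 20.15943343]
(1, None)
(0, None)
[]
t 18.2 p [485.8  -6.1 273.8] F [-0.5  0.3 -2.4] dist 238 SH [-0.3296  0.3423  0.0025] W [0.0014 0.0003 0.0282]
```

View pics/w2.png

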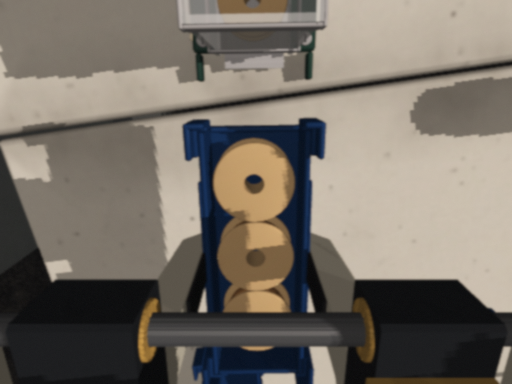

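Request:
apply_moves:
  series:
    - [-0.02, 0.01, -0.03, 0, 0, 0.01, -1]
    - [-0.05, 0.025, -0.07, 0, 0, 0.028, -1]
    - [-0.09, 0.04, -0.11, 0, 0, 0.028, -1]
    - [-0.13, 0.055, -0.15, 0, 0, 0.028, -1]
    - [-0.17, 0.07, -0.19, 0, 0, 0.028, -1]

```text
clock: 18.7
ee_pos: [508.2, -96.2, 367.6]
eef_rot: [[0.182, 0.983, -0.002], [0.983, -0.182, 0.0], [-0.0, -0.002, -1.0]]
contact_force: [0.8, -0.3, -3.5]
finger_gap: 0.547
grasp_force: 29.9
```

Request:
apply_moves:
  series:
    - [-0.04, 0.015, -0.03, 0, 0, 0, -1]
    - [-0.08, 0.03, -0.06, 0, 0, 0, -1]
    - [-0.12, 0.04, -0.08, 0, 0, 0, -1]
    - [-0.15, 0.05, -0.1, 0, 0, 0, -1]
    - [-0.16, 0.053, -0.102, 0, 0, 0, -1]

```text
clock: 19.2
ee_pos: [519.9, -180.4, 419.3]
eef_rot: [[0.184, 0.983, 0.0], [0.983, -0.184, -0.001], [-0.001, 0.0, -1.0]]
contact_force: [0.1, -0.6, -2.6]
finger_gap: 0.546
grasp_force: 29.9
```

```bash
cat > w3.py <<'E'
from h import *
import sys
ims=[];A=[];B=[]
for i in range(4):
    s=env.observe();im,d=env.camera("wrist")
    T=cloud("wrist",d,d>0);P=T@s['eef_rot'].T+s['ee_pos']
    hsv=cv2.cvtColor(im,cv2.COLOR_BGR2HSV)[d>0]
    bl=(hsv[:,0]>100)&(hsv[:,0]<130)&(hsv[:,1]>80)
    k=bl&(np.hypot(P[:,0]-632,P[:,1]+193)<95)
    A.append(P[k]);k2=bl&(T[:,2]>140)&(T[:,2]<200)&(abs(T[:,1])<45)&(abs(T[:,0])<95);B.append(T[k2])
    print(k.sum(),rect(P[k],15,45),k2.sum(),[(np.round(x['position'],1).tolist(),round(x['score'],2)) for x in env.place_of("wrist","packed_tray")])
cv2.imwrite(sys.argv[1],im)
A=np.vstack(A);B=np.vstack(B);np.savez('m.npz',A=A,B=B)
print(s['ee_pos'],s['eef_rot'])
print('packed z',np.percentile(A[:,2],[2,25,50,75,98]),'held tool: ',np.percentile(B,[0.5,5,50,95,99.5],axis=0).round(1).tolist())
E
python3 w3.py pics/w3.png
```

```text
3880 (1560, ((630.4639892578125, -194.0164794921875), (141.9136505126953, 58.33626937866211), 79.65512084960938)) 12230 [([630.6, -191.9, -1.0], 0.8)]
3706 (1557, ((630.291748046875, -193.42428588867188), (142.10494995117188, 58.219078063964844), 79.71771240234375)) 12253 [([627.0, -193.8, 3.5], 0.68)]
3590 (1581, ((630.2178955078125, -194.16366577148438), (142.51614379882812, 58.46873092651367), 79.56739044189453)) 12245 [([631.2, -191.4, 3.4], 0.7)]
3598 (1589, ((630.4336547851562, -193.6517333984375), (142.39894104003906, 57.93462371826172), 79.69195556640625)) 12232 [([630.4, -191.9, -0.8], 0.94)]
[ 519.70042241 -177.46600504  417.71917529] [[ 1.80915011e-01  9.83497475e-01 -1.57363187e-03]
 [ 9.83498534e-01 -1.80913724e-01  9.25907569e-04]
 [ 6.25936153e-04 -1.71517522e-03 -9.99998333e-01]]
packed z [  3.21145568  17.91809463  28.51355767 243.31128352 255.11233818] held tool:  [[-70.4, -31.4, 155.6], [-66.4, -28.2, 157.0], [18.6, -0.1, 169.7], [67.0, 24.3, 189.7], [71.8, 27.1, 190.4]]
```

View pics/w3.png

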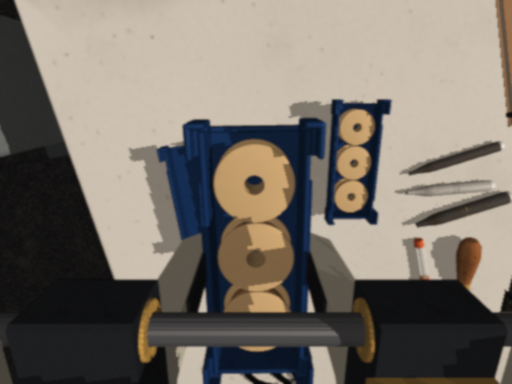

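Run:
```python
from h import *
m=np.load('m.npz');A,B=m['A'],m['B']
for lo,hi in ((153,160),(153,168),(160,170)):
    k=(B[:,2]>lo)&(B[:,2]<hi);Q=B[k]
    print(lo,hi,k.sum(),cv2.minAreaRect(Q[:,:2].astype(np.float32)))
k=(B[:,2]>160)&(B[:,2]<170)&(B[:,0]>10)&(B[:,0]<50);Q=B[k]
for sg in (-1,1):
    q=Q[Q[:,1]*sg>10]; print('wall',sg,len(q),np.percentile(q[:,1],[2,50,98]),np.polyfit(q[:,0],q[:,1],1))
s=env.observe();im,d=env.camera("wrist");T=cloud("wrist",d,d>0);P=T@s['eef_rot'].T+s['ee_pos']
k=abs(P[:,2])<12;Q=T[k];c=np.polyfit(Q[:,0],P[k][:,2],1);M=np.c_[Q[:,:2],np.ones(len(Q))]
print('table z = ax+by+c tool',np.linalg.lstsq(M,P[k][:,2],rcond=None)[0])
q=A[(A[:,2]>15)&(A[:,2]<45)];R=s['eef_rot'];print('packed in tool',cv2.minAreaRect(((q-s['ee_pos'])@R)[:,:2].astype(np.float32)))
for lo,hi in ((24,45),(31,45)):
    q=A[(A[:,2]>lo)&(A[:,2]<hi)];print(lo,len(q),cv2.minAreaRect(q[:,:2].astype(np.float32)))
print(env.get_calibration("wrist")['hand_eye'].round(3))
```

```text
153 160 3915 ((0.7554855346679688, -2.206880569458008), (59.77627182006836, 142.5230255126953), 89.4636001586914)
153 168 22805 ((-0.12871551513671875, -2.1986026763916016), (59.77627182006836, 144.4684295654297), 89.4636001586914)
160 170 20875 ((-0.2545318603515625, -1.7252349853515625), (58.235313415527344, 144.43984985351562), 89.15206146240234)
wall -1 3088 [-28.58050662 -26.03497925 -24.33148161] [-6.94420296e-03 -2.59609779e+01]
wall 1 2755 [20.18657574 21.67772367 23.95973137] [-2.21633157e-02  2.24917574e+01]
table z = ax+by+c tool [-0.00106368  0.00190871  0.82871722]
packed in tool ((3.6746597290039062, 112.07325744628906), (58.626670837402344, 142.9878692626953), 89.93339538574219)
24 4236 ((630.3341674804688, -193.91009521484375), (142.98680114746094, 58.629920959472656), 79.65512084960938)
31 733 ((630.3341674804688, -193.91009521484375), (142.98680114746094, 58.629920959472656), 79.65512084960938)
[[ 0.0000e+00 -9.5400e-01 -3.0000e-01  8.3991e+01]
 [ 1.0000e+00  0.0000e+00  1.0000e-03 -1.9560e+00]
 [-1.0000e-03 -3.0000e-01  9.5400e-01  1.9276e+01]
 [ 0.0000e+00  0.0000e+00  0.0000e+00  1.0000e+00]]
```

Request:
apply_moves:
  series:
    - [0.002, 0.005, 0.05, 0, 0, 0.002, -1]
    - [0.004, 0.01, 0.1, 0, 0, 0.004, -1]
    - [0.006, 0.016, 0.15, 0, 0, 0.004, -1]
    - [0.006, 0.02, 0.2, 0, 0, 0.004, -1]
    - [0.006, 0.02, 0.215, 0, 0, 0.004, -1]

```text
clock: 20.15
ee_pos: [529.3, -176.2, 307.9]
eef_rot: [[0.187, 0.982, -0.005], [0.982, -0.187, 0.002], [0.001, -0.005, -1.0]]
contact_force: [-0.6, -0.1, -3.0]
finger_gap: 0.548
grasp_force: 29.9
```

```bash
cat > w4.py <<'E'
from h import *
A=[];B=[]
for i in range(4):
    s=env.observe();im,d=env.camera("wrist");R=s['eef_rot']
    T=cloud("wrist",d,d>0);P=T@R.T+s['ee_pos']
    hsv=cv2.cvtColor(im,cv2.COLOR_BGR2HSV)[d>0]
    bl=(hsv[:,0]>100)&(hsv[:,0]<130)&(hsv[:,1]>80)
    k=bl&(np.hypot(P[:,0]-632,P[:,1]+193)<95)&(P[:,2]>20)&(P[:,2]<42)&(T[:,1]>60)
    A.append(np.c_[T[k][:,:2],P[k][:,2]]);k2=bl&(T[:,2]>153)&(T[:,2]<160)&(abs(T[:,1])<45)&(abs(T[:,0])<95);B.append(T[k2])
    print(k.sum(),cv2.minAreaRect(T[k][:,:2].astype(np.float32)),s['ee_pos'].round(1))
A=np.vstack(A);B=np.vstack(B)
print(cv2.minAreaRect(A[A[:,2]>31][:,:2].astype(np.float32)))
for n,Q in (('packed',A),('held',B)):
    print(n,'x',np.percentile(Q[:,0],[.2,1,99,99.8]).round(1),'y',np.percentile(Q[:,1],[.2,1,99,99.8]).round(1),cv2.minAreaRect(Q[:,:2].astype(np.float32)))
q=A[(A[:,2]>25)&(A[:,2]<30)&(abs(A[:,0])<50)];mid=np.median(q[:,1])
for sg in (-1,1):
    w=q[(q[:,1]-mid)*sg>10];print('wall',sg,len(w),np.polyfit(w[:,0],w[:,1],1).round(4),np.percentile(w[:,1],[2,98]).round(1))
print(R[:2,:2].round(4).tolist());cv2.imwrite('pics/w4.png',im)
E
python3 w4.py
```

```text
2845 ((1.5066452026367188, 103.86373138427734), (58.84394454956055, 142.8356475830078), 89.50059509277344) [ 529.3 -176.2  307.9]
2924 ((1.6718673706054688, 104.40959167480469), (59.591793060302734, 143.1995391845703), 89.50299072265625) [ 529.3 -176.3  308. ]
2941 ((2.0117645263671875, 103.00360107421875), (59.14239501953125, 143.00543212890625), 89.6761474609375) [ 529.7 -176.5  309.9]
2818 ((2.2280120849609375, 101.51309967041016), (59.16987991333008, 143.30650329589844), 89.66939544677734) [ 530.3 -176.9  311.5]
((2.0670318603515625, 102.98762512207031), (61.7414436340332, 143.7491912841797), 89.8046646118164)
packed x [-69.  -68.1  72.6  73.3] y [ 72.1  72.6 132.7 133.3] ((1.8385467529296875, 103.48843383789062), (62.04341125488281, 143.77699279785156), 89.2345962524414)
held x [-70.1 -69.5  72.1  72.2] y [-32.1 -31.9  27.8  28.1] ((0.6948165893554688, -1.9358863830566406), (59.28881072998047, 142.5464324951172), 89.34748840332031)
wall -1 2112 [-1.10000e-02  7.91236e+01] [76.2 81.8]Traceback (most recent call last):
  File "w4.py", line 17, in <module>
    w=q[(q[:,1]-mid)*sg>10];print('wall',sg,len(w),np.polyfit(w[:,0],w[:,1],1).round(4),np.percentile(w[:,1],[2,98]).round(1))
                                                   ~~~~~~~~~~^^^^^^^^^^^^^^^^^
    raise TypeError("expected non-empty vector for x")
TypeError: expected non-empty vector for x
```

```bash
python3 -c "
from h import *
go(632.5,-194.8,280,79.3)
print(env.observe()['eef_rot'].round(4).tolist())"
```

```text
t 20.35 p [ 530.6 -177.1  312.5] F [ 1.1 -0.  -2.9] dist 108 SH [0.0034 0.2067 0.0653] W [ 0.0008  0.0002 -0.0012]
[[0.1875, 0.9823, 0.0012], [0.9823, -0.1875, -0.0005], [-0.0003, 0.0013, -1.0]]
```

Request:
apply_moves:
  series:
    - [0.001, 0.04, 0, 0, 0, 0.003, -1]
    - [0.002, 0.09, 0.01, 0, 0, 0.003, -1]
    - [0.003, 0.14, 0.03, 0, 0, 0.003, -1]
    - [0.003, 0.19, 0.05, 0, 0, 0.003, -1]
    - [0.003, 0.207, 0.065, 0, 0, 0.003, -1]

```text
clock: 20.85
ee_pos: [634.3, -195.4, 280.3]
eef_rot: [[0.192, 0.981, 0.003], [0.981, -0.192, -0.001], [-0.001, 0.003, -1.0]]
contact_force: [0.1, 0.5, -1.9]
finger_gap: 0.548
grasp_force: 29.9
```

Request:
apply_moves:
  series:
    - [0, 0, 0, 0, 0, 0, -1]
    - [0, 0, 0, 0, 0, 0, -1]
    - [0, 0, 0.02, 0, 0, 0, -1]
    - [0, 0, 0.04, 0, 0, 0, -1]
    - [0, 0, 0.05, 0, 0, 0, -1]

```text
clock: 21.35
ee_pos: [631.3, -194.8, 252.2]
eef_rot: [[0.193, 0.981, -0.002], [0.981, -0.193, 0.001], [0.0, -0.002, -1.0]]
contact_force: [0.1, 0.1, -2.4]
finger_gap: 0.539
grasp_force: 29.9
```

```bash
python3 -c "
from h import *
go(632.5,-194.8,230,78.9)"
```

```text
t 21.35 p [ 631.3 -194.8  252.2] F [ 0.1  0.1 -2.4] dist 22 SH [0.0005 0.0024 0.0444] W [-0.0012 -0.0002 -0.    ]
```

Request:
apply_moves:
  series:
    - [0, 0, 0.01, 0, 0, 0, -1]
    - [0, 0, 0.02, 0, 0, 0, -1]
    - [0, 0, 0.028, 0, 0, 0, -1]
    - [0, 0, 0.028, 0, 0, 0, -1]
    - [0, 0, 0.028, 0, 0, 0, -1]

```text
clock: 21.85
ee_pos: [632.3, -195.0, 239.8]
eef_rot: [[0.192, 0.981, 0.0], [0.981, -0.192, -0.0], [-0.0, 0.0, -1.0]]
contact_force: [-0.5, 0.4, -2.2]
finger_gap: 0.547
grasp_force: 29.9
```

```bash
python3 -c "
from h import *
go(632.5,-194.8,230,78.9)"
```

```text
t 21.85 p [ 632.3 -195.   239.8] F [-0.5  0.4 -2.2] dist 10 SH [0.0005 0.0004 0.0195] W [0.     0.     0.0001]
```

Request:
apply_moves:
  series:
    - [0.0004, 0.0004, 0.006, 0, 0, 0, -1]
    - [0.0004, 0.0004, 0.012, 0, 0, 0, -1]
    - [0.0004, 0.0004, 0.018, 0, 0, 0, -1]
    - [0.0004, 0.0004, 0.023, 0, 0, 0, -1]
    - [0.0004, 0.0004, 0.026, 0, 0, 0, -1]

```text
clock: 22.35
ee_pos: [632.3, -194.8, 226.2]
eef_rot: [[0.192, 0.981, -0.001], [0.981, -0.192, 0.0], [0.0, -0.001, -1.0]]
contact_force: [0.2, -0.2, -3.3]
finger_gap: 0.544
grasp_force: 29.9
```

Underside at about 33 mm with no contact force, so it has entered between the lugs.

Request:
apply_moves:
  series:
    - [0, 0, 0.002, 0, 0, 0, -1]
    - [0, 0, 0.004, 0, 0, 0, -1]
    - [0, 0, 0.006, 0, 0, 0, -1]
    - [0, 0, 0.008, 0, 0, 0, -1]
    - [0, 0, 0.01, 0, 0, 0, -1]

```text
clock: 22.85
ee_pos: [632.5, -194.8, 221.7]
eef_rot: [[0.192, 0.981, 0.0], [0.981, -0.192, -0.0], [-0.0, 0.0, -1.0]]
contact_force: [0.1, -0.4, -2.1]
finger_gap: 0.548
grasp_force: 29.9
```

Request:
apply_moves:
  series:
    - [0, 0, 0.001, 0, 0, 0, -1]
    - [0, 0, 0.002, 0, 0, 0, -1]
    - [0, 0, 0.002, 0, 0, 0, -1]
    - [0, 0, 0.002, 0, 0, 0, -1]
    - [0, 0, 0.002, 0, 0, 0, -1]

```text
clock: 23.35
ee_pos: [632.5, -194.8, 221.0]
eef_rot: [[0.192, 0.981, 0.0], [0.981, -0.192, -0.0], [-0.0, 0.0, -1.0]]
contact_force: [-2.1, 1.4, 0.8]
finger_gap: 0.55
grasp_force: 29.9
```

Touchdown at exactly 28 mm. Releasing and retreating.

Request:
apply_moves:
  series:
    - [0, 0, 0, 0, 0, 0, 1]
    - [0, 0, 0, 0, 0, 0, 1]
    - [0, 0, 0, 0, 0, 0, 1]
    - [0, 0, 0, 0, 0, 0, 1]
    - [0, 0, 0, 0, 0, 0, 1]

```text
clock: 23.85
ee_pos: [632.5, -194.9, 220.8]
eef_rot: [[0.192, 0.981, 0.0], [0.981, -0.192, -0.0], [-0.0, 0.0, -1.0]]
contact_force: [-0.1, 0.4, -0.0]
finger_gap: 0.927
grasp_force: 0.0
```

Request:
apply_moves:
  series:
    - [0, 0, 0, 0, 0, 0, 1]
    - [0, 0, -0.03, 0, 0, 0, 1]
    - [0, 0, -0.1, 0, 0, 0, 1]
    - [0, 0, -0.2, 0, 0, 0, 1]
    - [0, 0, -0.28, 0, 0, 0, 1]

```text
clock: 24.35
ee_pos: [632.4, -194.8, 364.6]
eef_rot: [[0.192, 0.981, 0.002], [0.981, -0.192, -0.001], [-0.0, 0.002, -1.0]]
contact_force: [1.4, 0.5, 1.0]
finger_gap: 1.002
grasp_force: 0.0
```

Request:
apply_moves:
  series:
    - [-0.04, -0.08, 0, 0, 0, 0, 1]
    - [-0.08, -0.12, 0, 0, 0, 0, 1]
    - [-0.08, -0.12, 0, 0, 0, 0, 1]
    - [-0.08, -0.12, 0, 0, 0, 0, 1]
    - [-0.08, -0.12, 0, 0, 0, 0, 1]

```text
clock: 24.85
ee_pos: [566.4, -222.3, 361.4]
eef_rot: [[0.192, 0.981, 0.001], [0.981, -0.192, -0.0], [0.0, 0.001, -1.0]]
contact_force: [0.7, 0.0, 0.3]
finger_gap: 1.002
grasp_force: 0.0
```

Run:
```python
from h import *
s=env.observe();im,d=env.camera("wrist");P=cloud("wrist",d,d>0)@s['eef_rot'].T+s['ee_pos']
hsv=cv2.cvtColor(im,cv2.COLOR_BGR2HSV)[d>0];near=np.hypot(P[:,0]-632,P[:,1]+194)<90
bl=near&(hsv[:,0]>100)&(hsv[:,0]<130)&(hsv[:,1]>80);o=near&(hsv[:,0]>8)&(hsv[:,0]<28)&(hsv[:,1]>60)&(P[:,2]>30)&(P[:,2]<70)
print(s['clock'],'lug top',np.percentile(P[bl][:,2],[90,97]),'upper',rect(P[bl],53,70),'bobbin tops',np.percentile(P[o][:,2],[10,50,90]))
q=P[bl&(P[:,2]>51.0)&(P[:,2]<70)];M=np.c_[q[:,:2]-q[:,:2].mean(0),np.ones(len(q))];print(np.percentile(q[:,2],[10,50,90]))
q=P[o];M=np.c_[q[:,:2]-q[:,:2].mean(0),np.ones(len(q))];print('plane',np.linalg.lstsq(M,q[:,2],rcond=None)[0])
sc,_=env.camera("scene");cv2.imwrite('pics/end.png',np.hstack([cv2.resize(im,(400,300)),cv2.resize(sc[140:230,240:360],(400,300))]))
```

```text
24.85 lug top [57.53930509 64.42365425] upper (1891, ((630.12939453125, -195.12802124023438), (142.561279296875, 58.473777770996094), 79.7903060913086)) bobbin tops [42.48168985 49.66791126 50.65042272]
[53.91163578 56.46853282 63.74754947]
plane [ 7.96196167e-02 -9.54061180e-03  4.81572950e+01]
```

View pics/end.png

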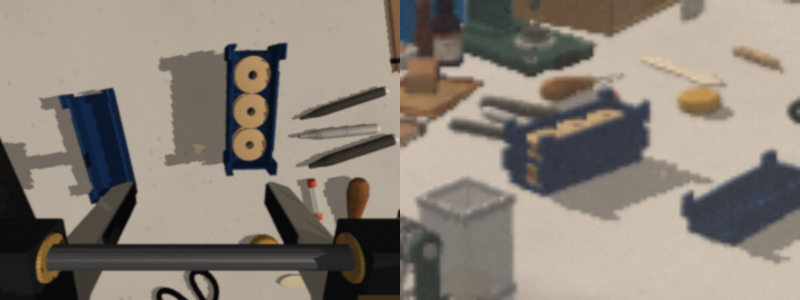

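The filled tray is stacked squarely on the packed tray: left view (252,110), right view (580,140). Lug tops at 64 mm and bobbin tops at about 50 mm match a fully seated tray. Handing in.

```bash
python3 -c "
from rig import env
print(env.hand_in())"
```

```text
the job is handed in; nothing more can be done
None
```

The kit tray got its three bobbins and is stacked fully seated on the packed tray, and I handed the job in at about 25 s (of 72 s); the hand-in returned no verdict.

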